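Air the lizard tank with its lid lever

ROBOT

A 6-joint arm with a two-finger parallel gripper is mounted at the origin on the work surface. World frame = base frame: x ahead of the robot, y to its left, z up, the work surface at z = 0. Lengths are in m, angles in rad, forces in N, time in s.
With the tool pointing down it reaches from about 0.25 to 0.775 m from the base axis. Payload 4 kg.
Tool frame: the origin (TCP) lies at the centre of the arm's flange, where the gripper is bolted on; the fingertips stand 199 mm ahead of it and the grasp point (between the pads) lies 180 mm ahead of it (r.grip_point_offset is the distance from the TCP to the grasp point, in m); z points along the fingers, y is the line along which they close (so a half turn about z gives the same grasp; the last joint's range is limited). The gripper opens to 94 mm and grips with 3 to 60 N. Pads are 16 mm wide; open, the fingers measure 119 mm over their backs; the gripper's body (75 mm by 177 mm) begins 78 mm behind the grasp point.
Start: joints at [1.019, 0.087, 1.371, -0, 1.684, -0.103], TCP at [0.239, 0.496, 0.405] pointing down, gripper open.
Joint ranges: [-3.1, 3.1], [-0.76, 2.03], [0.27, 2.55], [-1.08, 4.22], [0.17, 2.65], [-2.57, 2.57]. Speed limits (rad/s): [2.79, 2.79, 3.14, 3.14, 3.14, 3.14].

INTERFACE

Orientations are given as a rotation vector (axis times angle).
In Python, from rig import sensors, viewer, job, r gives the robot as it stands. The module is installed in compiled form; this text tells all that it offers.
- The arm moves only by the shell command python3 -m jog 'ROWS' [FORCE]. ROWS is JSON, one flat list of numbers, 7 for each row, row after row: the shift along the tool's x, y, z scaled (see below), then the turn, a rotation vector about the tool's x, y, z scaled (see below), then the gripper command: -1 is shut, 1 is fully open, values between are in proportion. In form: [tx, ty, tz, wx, wy, wz, hand, tx, ty, tz, wx, wy, wz, hand, ...]. A call has 1 to 12 rows; each row shifts and turns the commanded pose from where the row before left it, along the tool's axes as they then stand; what a row does not reach is not made up. The controller multiplies each number of a shift by 0.02 m and each number of a turn by 6 degrees. A row lasts 1/12 s, in which the tool goes at most 41.7 mm and 7.16 degrees, less where a joint would pass 70% of its speed; a pose out of reach is approached as far as the arm can. A call with a number of a shift or a turn outside -1 to 1 is refused whole. A call with a gripper value outside its range is refused whole. The fingers move at their own pace and stop on an object; FORCE is the grip in N (left out, the last holds). Time passes only in rows, so rows that do not move let the fingers close. It gives the time, the measured TCP pose, the force, the opening and the grip force at its end, in the units of the state.
- sensors.read_state(): the state, without advancing time (a new reading comes with each control period).
- viewer.get_image(name): name is "side" or "top"; returns a dict with "frame" (384x512x3 uint8, blue, green, red), "z_map" (384x512 float32, m along the optical axis (not along the pixel's ray), 0 where there is no reading), "camera_matrix" (3x3 intrinsics, pixels), "rvec" (rotation vector, rad) and "tvec" (3), from world to camera coordinates, as OpenCV has them. Camera axes: x right, y down, z forward; pixel columns grow to the right and rows downward; lengths in m; the calibration is good to about 2 mm. A picture is of the moment at which its call begins.
- job.job_done(): hands the job in; it is judged then, once.
The state is a dict: "time": time; "joint_pos": joint angles; "joint_vel": joint speeds; "joint_efforts": joint torques, N m; "tcp_pos": TCP position; "tool_rot": TCP orientation; "ft_force": force on the tool from outside, world axes, zero at the start; "ft_torque": the same for the moment, N m; "grip_width": finger opening in m; "grip_force": force on a finger pad.
Only numpy, scipy, OpenCV 4.12 (cv2) and the standard library are available. Lean on these libraries where they do the work, as an engineer would, in place of code of your own. Each camera call takes 0.05 s, during which the arm holds its last target. There are 200 camera calls.

TASK

Air the specimen tank that holds the pale lizard (round white sticker on its lid): with the fingertips, press its red lever paddle down until the linked lid stands wide open and keep it open for at least two seconds. Then let the lever up slowly, staying on the paddle, so that the lid eases down shut without slamming, and move clear. Do not force the lever, do not touch the lid, pick nothing up, keep the other tank shut and leave everything else where it stands.

Things in the scene. Friction and masses are not known exactly. Their poses are not given: they have to be found in the camera images.
- lizard_tank: Specimen tank holding a pale bone-coloured lizard; its lid carries a round white sticker (44 mm). Fixed. Clear rectangular box 180 x 150 mm on a black base plate, walls 130 mm high; origin at table level under the centre of the box. Its x axis points away from the lever side: the lever juts out towards its -x side, past the front wall, and runs along the outside of its -y wall; z up.
- lizard_lever_angle (a joint): Angle of the press lever of that tank (rad): 0 up (lid shut), 0.44 at its bottom stop. The lid is linked and turns 2.55 times as far: 1.12 rad at the stop, wide open from 0.95 rad (lever 0.373). Pressing takes about 2 to 8 N at the paddle. Let go, the lid falls shut by its weight, with no damper; it slams if the paddle rises faster than 0.14 m/s (lever 1 rad/s) near the end.
- lizard_paddle (a point): Centre of the top face of the red paddle of that lever (40 mm along the lever x 50 wide x 8 thick). Tank frame: at x = -225, y = -94, z = 101 mm when up, z = 40 at the stop. It swings about a level pivot along the tank's y at x = -90, z = 65 mm; the arm is 140 mm long, the face 6 mm above its line. The face slopes up towards the robot by 0.22 rad when up, down by 0.22 at the stop.
- lizard_lid: Lid of the lizard tank: clear panel in a black frame, 185 x 156 x 10 mm, hinged along the tank's far (+x) top edge 138 mm above the table; origin at the middle of its near edge (the lever side). Its z axis is upright when shut and tilts by the lid's angle. That edge swings up to 0.31 m high. Moved only through the lever, not to be touched.
- lizard_lever: Steel press lever with red paddle of the lizard tank, the part to press; origin on the lever's pivot, 135 mm behind the paddle centre. Pressing it with more than 45 N breaks it.
- shell_tank: Specimen tank holding a brown spiral shell; no sticker on its lid; same build; must stay shut. Fixed. Clear rectangular box 180 x 150 mm on a black base plate, walls 130 mm high; origin at table level under the centre of the box. Its x axis points away from the lever side: the lever juts out towards its -x side, past the front wall, and runs along the outside of its -y wall; z up.
- shell_lever_angle (a joint): Angle of the press lever of that tank (rad): 0 up (lid shut), 0.44 at its bottom stop. The lid is linked and turns 2.55 times as far: 1.12 rad at the stop, wide open from 0.95 rad (lever 0.373). Pressing takes about 2 to 8 N at the paddle. Let go, the lid falls shut by its weight, with no damper; it slams if the paddle rises faster than 0.14 m/s (lever 1 rad/s) near the end.
- shell_paddle (a point): Centre of the top face of the red paddle of that lever (40 mm along the lever x 50 wide x 8 thick). Tank frame: at x = -225, y = -94, z = 101 mm when up, z = 40 at the stop. It swings about a level pivot along the tank's y at x = -90, z = 65 mm; the arm is 140 mm long, the face 6 mm above its line. The face slopes up towards the robot by 0.22 rad when up, down by 0.22 at the stop.
- vial_a: Small amber vial 32 mm across, 60 mm high, standing in front of the lizard tank beside the lever; origin under its centre. Bystander, not to be moved.
- vial_b: Small clear vial 32 mm across, 60 mm high, standing in front of the shell tank beside the lever; origin under its centre. Bystander.
- tall_jar: Amber jar 76 mm across, 170 mm high; origin under its centre. Bystander.
- round_jar: Clear jar 90 mm across, 120 mm high; origin under its centre. Bystander.
- brush: Wooden brush 180 mm long lying on the table; origin under its middle. Bystander.
- skull: Small pale animal skull about 90 x 40 x 30 mm; origin under its braincase. Bystander.
- tray: White open tray 110 x 160 x 35 mm; origin under its centre. Bystander.

How it is judged:
By the outcome, as a careful person would: the job done as asked, in the order asked, and still so for the second after the job is handed in, with the robot touching nothing.
It also fails if it takes over 48 s, if anything falls off the work surface, if the arm or the gripper's body presses on something with over 40 N, if the wrist force passes 120 N, or if a joint passes its speed limit or range.

## Working session

There is one attempt and no reset: what is moved stays moved. The work goes in short steps, Python scripts to look and compute and a shell command to move; the robot and the scene stay as the last step left them, time stands still between calls to the robot, and variables do not carry over. Pictures are saved under pics/ and viewed, at most 10 in all, crops included, and the job is handed in when it is done.

```bash
mkdir -p pics
python3 - <<'E'
from rig import sensors, viewer
import cv2,numpy as np
for n in("top","side"):
    d=viewer.get_image(n); cv2.imwrite(f"pics/{n}0.png",d["frame"]); np.savez(f"{n}0.npz",**d)
s=sensors.read_state(); print({k:np.round(v,3).tolist() for k,v in s.items()})
E
```

```text
{'time': 0.1, 'joint_pos': [1.019, 0.088, 1.372, 0.0, 1.684, -0.103], 'joint_vel': [0.0, -0.001, -0.003, -0.0, 0.002, -0.001], 'joint_efforts': [0.003, -34.125, -30.33, 0.072, 0.03, -0.0], 'tcp_pos': [0.239, 0.495, 0.404], 'tool_rot': [-0.699, -3.062, 0.003], 'ft_force': [-0.34, 0.016, 0.543], 'ft_torque': [0.021, 0.052, 0.003], 'grip_force': 0.0, 'grip_width': 0.094}
```

View pics/top0.png

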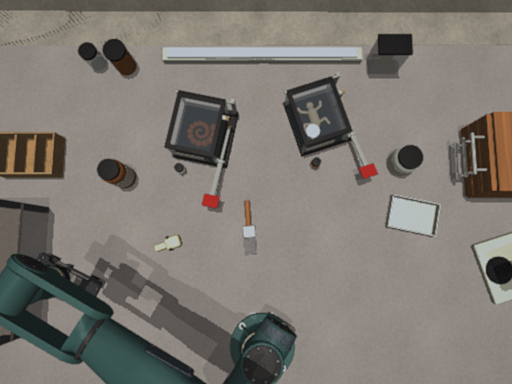

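View pics/side0.png

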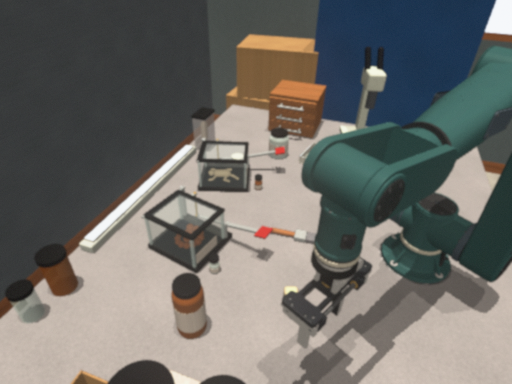

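The top view shows the lizard tank with its white sticker at (313,131) and its red paddle at (368,171). The shell tank is at (200,127) with its paddle at (211,201). Round jar is at (407,158), the amber vial at (315,163) and the tray at (413,215). Next I measure them.

```bash
cat > h.py <<'E'
import numpy as np,cv2
def cloud(d):
    K=d["camera_matrix"];R=cv2.Rodrigues(np.array(d["rvec"],float))[0];t=np.array(d["tvec"],float).ravel()
    z=d["z_map"];v,u=np.indices(z.shape)
    P=np.stack([(u-K[0,2])/K[0,0]*z,(v-K[1,2])/K[1,1]*z,z],-1)
    W=(P-t)@R; W[z==0]=np.nan
    return W
def red(d):
    f=d["frame"].astype(int);return (f[...,2]>120)&(f[...,1]<60)&(f[...,0]<60)
E
python3 - <<'E'
from h import *
for n in("top","side"):
    d=np.load(n+"0.npz");W=cloud(d);m=red(d).astype(np.uint8)
    k,l,s,c=cv2.connectedComponentsWithStats(m)
    for i in range(1,k):
        if s[i,4]>20:
            p=W[l==i];p=p[np.isfinite(p[:,0])]
            print(n,c[i].round(),s[i,4],np.nanmedian(p,0).round(3),p.min(0).round(3),p.max(0).round(3))
            if n=="top": print(cv2.minAreaRect(p[:,:2].astype(np.float32)))
    if n=="top":
        # near-lid-height points: lid frame per tank
        for nm,(a,b,e,g) in dict(liz=(275,65,358,160),shell=(160,85,245,168)).items():
            Q=W[b:g,a:e].reshape(-1,3);Q=Q[(Q[:,2]>.128)&(Q[:,2]<.15)]
            print(nm,len(Q),cv2.minAreaRect(Q[:,:2].astype(np.float32)),np.median(Q,0))
        for nm,(u,v) in dict(vial=(315,162),jar=(409,154),lever=(358,150),sticker=(313,131),c1=(286,88),c2=(334,78),c3=(351,138),c4=(299,152),tray=(392,197)).items(): print(nm,W[v,u].round(3))
E
```

```text
top [368. 171.] 164 [ 0.555 -0.337  0.101] [ 0.532 -0.362 -0.006] [ 0.587 -0.311  0.111]
((0.5613584518432617, -0.33560672402381897), (0.04695167765021324, 0.046201758086681366), 21.151107788085938)
top [210. 201.] 174 [0.46  0.163 0.102] [0.44  0.138 0.093] [0.482 0.188 0.11 ]
((0.4611731469631195, 0.16177105903625488), (0.04782414808869362, 0.0372621975839138), 79.7717056274414)
liz 3004 ((0.7457037568092346, -0.19244828820228577), (0.19446201622486115, 0.18983867764472961), 20.255949020385742) [ 0.74088792 -0.18122797  0.14156509]
shell 3023 ((0.6992379426956177, 0.19496817886829376), (0.18918582797050476, 0.19644203782081604), 79.6998519897461) [0.70091341 0.20666853 0.14122959]
vial [ 0.592 -0.175  0.061]
jar [ 0.606 -0.464  0.12 ]
lever [ 0.627 -0.312  0.085]
sticker [ 0.675 -0.16   0.144]
c1 [ 0.869 -0.085 -0.001]
c2 [ 0.848 -0.23   0.143]
c3 [ 0.672 -0.295  0.065]
c4 [ 0.639 -0.128 -0.001]
tray [ 0.48  -0.432  0.031]
```

```bash
python3 -m jog '[0,0,0,0,0,1,-1, 0,0,0,0,0,1,-1, 0,0,0,0,0,1,-1, 0,0,0,0,0,1,-1, 0,0,0,0,0,1,-1, 0,0,0,0,0,1,-1, 0,0,0,0,0,1,-1, 0,0,0,0,0,1,-1, 0,0,0,0,0,1,-1, 0,0,0,0,0,1,-1, 0,0,0,0,0,1,-1, 0,0,0,0,0,1,-1]' 20
python3 -m jog '[-0.8,0.44,0,0,0,0,-1, -0.8,0.44,0,0,0,0,-1, -0.8,0.44,0,0,0,0,-1, -0.8,0.44,0,0,0,0,-1, -0.8,0.44,0,0,0,0,-1, -0.8,0.44,0,0,0,0,-1, -0.8,0.44,0,0,0,0,-1, -0.8,0.44,0,0,0,0,-1, -0.8,0.44,0,0,0,0,-1, -0.8,0.44,0,0,0,0,-1, -0.8,0.44,0,0,0,0,-1, -0.8,0.44,0,0,0,0,-1]'
```

```text
time: 1.1
tcp_pos: [0.2386, 0.4955, 0.404]
tool_rot: [2.371, 2.061, -0.002]
ft_force: [-0.7, -0.7, 0.7]
grip_width: 0.0175
grip_force: 0.0
time: 2.1
tcp_pos: [0.3176, 0.2902, 0.4042]
tool_rot: [-2.366, -2.067, 0.001]
ft_force: [-0.1, 0.2, 0.2]
grip_width: 0.0002
grip_force: 0.0
```

```bash
for i in 1; do python3 -m jog '[-0.8,0.44,0,0,0,0,-1, -0.8,0.44,0,0,0,0,-1, -0.8,0.44,0,0,0,0,-1, -0.8,0.44,0,0,0,0,-1, -0.8,0.44,0,0,0,0,-1, -0.8,0.44,0,0,0,0,-1, -0.8,0.44,0,0,0,0,-1, -0.8,0.44,0,0,0,0,-1, -0.8,0.44,0,0,0,0,-1, -0.8,0.44,0,0,0,0,-1, -0.8,0.44,0,0,0,0,-1, -0.8,0.44,0,0,0,0,-1]'; done
python3 -m jog '[-0.8,0.44,0,0,0,0,-1, -0.8,0.44,0,0,0,0,-1, -0.8,0.44,0,0,0,0,-1, -0.8,0.44,0,0,0,0,-1, -0.8,0.44,0,0,0,0,-1, -0.8,0.44,0,0,0,0,-1, -0.8,0.44,0,0,0,0,-1, -0.8,0.44,0,0,0,0,-1, -0.8,0.44,0,0,0,0,-1, -0.8,0.44,0,0,0,0,-1, -0.8,0.44,0,0,0,0,-1, -0.8,0.44,0,0,0,0,-1]'
python3 -m jog '[-0.8,0.44,0,0,0,1,-1, -0.78,0.48,0,0,0,1,-1, -0.72,0.56,0,0,0,1,-1, -0.66,0.63,0,0,0,1,-1, -0.59,0.70,0,0,0,1,-1, -0.51,0.76,0,0,0,1,-1, -0.43,0.81,0,0,0,1,-1, -0.34,0.85,0,0,0,1,-1, -0.25,0.88,0,0,0,1,-1, -0.16,0.9,0,0,0,1,-1, 0,0.5,0,0,0,0.4,-1, 0,0,0,0,0,0,-1]'
```

```text
time: 3.1
tcp_pos: [0.3965, 0.0858, 0.4042]
tool_rot: [-2.366, -2.067, 0.001]
ft_force: [0.2, -0.2, 0.6]
grip_width: 0.0001
grip_force: 0.0
time: 4.1
tcp_pos: [0.4754, -0.1187, 0.404]
tool_rot: [-2.365, -2.066, 0.001]
ft_force: [-0.0, -0.4, 0.6]
grip_width: 0.0004
grip_force: 0.0
time: 5.1
tcp_pos: [0.5373, -0.3023, 0.4031]
tool_rot: [-3.094, -0.538, 0.003]
ft_force: [-1.0, 1.1, -0.3]
grip_width: 0.0003
grip_force: 0.0
```

```bash
python3 -m jog '[0.1,0.5,0.2,0,0,0,-1, 0.1,0.5,0.4,0,0,0,-1, 0.1,0.5,0.6,0,0,0,-1, 0.05,0.5,0.6,0,0,0,-1, 0,0,0.7,0,0,0,-1, 0,0,0.7,0,0,0,-1, 0,0,0.5,0,0,0,-1, 0,0,0.3,0,0,0,-1, 0,0,0,0,0,0,-1, 0,0,0,0,0,0,-1]'
python3 - <<'E'
from rig import viewer
from h import *
o=[]
for n in("side","top"):
    d=viewer.get_image(n); f=d["frame"]
    c=f[100:240,180:330] if n=="side" else f[80:240,280:430]
    o.append(cv2.resize(c,(400,400)))
    m=red(d).astype(np.uint8);W=cloud(d)
    k,l,s,cc=cv2.connectedComponentsWithStats(m)
    for i in range(1,k):
        if s[i,4]>10: print(n,cc[i].round(),s[i,4],np.nanmedian(W[l==i],0).round(3))
cv2.imwrite("pics/c1.png",np.hstack(o))
E
```

```text
time: 5.93
tcp_pos: [0.5574, -0.3357, 0.3242]
tool_rot: [-3.094, -0.543, 0.001]
ft_force: [-0.3, -0.4, 0.4]
grip_width: 0.0004
grip_force: 0.0
top [210. 201.] 168 [0.46  0.162 0.101]
```

View pics/c1.png

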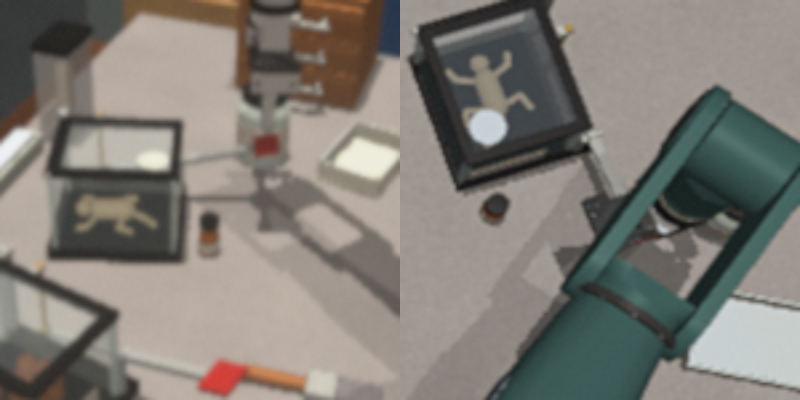

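The left crop (side view) shows the fingers above the red paddle at about (265,145), and the round jar is behind them. In the right crop (top view) the lid is clear of the arm. Now I go down to contact.

```bash
python3 -m jog '[0,0,0.2,0,0,0,-1, 0,0,0.2,0,0,0,-1, 0,0,0.2,0,0,0,-1, 0,0,0.2,0,0,0,-1, 0,0,0.15,0,0,0,-1, 0,0,0.15,0,0,0,-1, 0,0,0.15,0,0,0,-1, 0,0,0.15,0,0,0,-1, 0,0,0.1,0,0,0,-1, 0,0,0,0,0,0,-1]'
```

```text
time: 6.87
tcp_pos: [0.5571, -0.3359, 0.2946]
tool_rot: [3.094, 0.542, -0.001]
ft_force: [-1.4, -0.5, 3.6]
grip_width: 0.0007
grip_force: 1.8
```

```bash
python3 -m jog '[0,0,0.2,0,0,0,-1, 0,0,0.2,0,0,0,-1, 0,0,0.2,0,0,0,-1, 0,0,0.2,0,0,0,-1, 0,0,0.2,0,0,0,-1, 0,0,0.2,0,0,0,-1, 0,0,0.2,0,0,0,-1, 0,0,0.2,0,0,0,-1, 0,0,0.2,0,0,0,-1, 0,0,0,0,0,0,-1]'
python3 -m jog '[0,0,0.2,0,0,0,-1, 0,0,0.15,0,0,0,-1, 0,0,0.1,0,0,0,-1, 0,0,0,0,0,0,-1, 0,0,0,0,0,0,-1]'
python3 - <<'E'
from rig import viewer
from h import *
o=[]
for n in("side","top"):
    d=viewer.get_image(n); f=d["frame"];np.savez(n+"1.npz",**d)
    c=f[80:220,180:330] if n=="side" else f[60:220,270:420]
    o.append(cv2.resize(c,(400,400)))
W=cloud(d)[50:175,260:365].reshape(-1,3);W=W[(W[:,2]>.15)&(W[:,2]<.36)]
print(W[:,2].max(),np.percentile(W[:,2],98))
cv2.imwrite("pics/c2.png",np.hstack(o))
E
```

```text
time: 7.7
tcp_pos: [0.5574, -0.3354, 0.2571]
tool_rot: [-3.093, -0.542, 0.0]
ft_force: [-0.2, -1.9, 1.8]
grip_width: 0.0002
grip_force: 1.1
time: 8.12
tcp_pos: [0.5576, -0.3353, 0.2495]
tool_rot: [-3.093, -0.543, -0.001]
ft_force: [-0.1, -0.3, 1.6]
grip_width: 0.0006
grip_force: 1.1
0.2999046948215844 0.29513283432006904
```

View pics/c2.png

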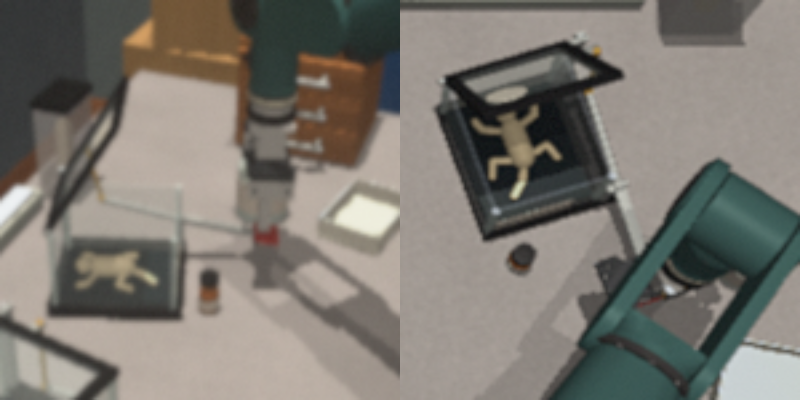

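The lid is up: its edge is about 0.297 m high, which puts the lid near 1.0 rad, and the fingers are on the paddle at crop pixel (265,238). I press 3 mm more for margin, then hold.

```bash
python3 -m jog '[0,0,0.1,0,0,0,-1, 0,0,0.05,0,0,0,-1, 0,0,0,0,0,0,-1, 0,0,0,0,0,0,-1, 0,0,0,0,0,0,-1, 0,0,0,0,0,0,-1, 0,0,0,0,0,0,-1, 0,0,0,0,0,0,-1, 0,0,0,0,0,0,-1, 0,0,0,0,0,0,-1, 0,0,0,0,0,0,-1, 0,0,0,0,0,0,-1]'
python3 -m jog '[0,0,0,0,0,0,-1, 0,0,0,0,0,0,-1, 0,0,0,0,0,0,-1, 0,0,0,0,0,0,-1, 0,0,0,0,0,0,-1, 0,0,0,0,0,0,-1, 0,0,0,0,0,0,-1, 0,0,0,0,0,0,-1, 0,0,0,0,0,0,-1, 0,0,0,0,0,0,-1, 0,0,0,0,0,0,-1, 0,0,0,0,0,0,-1]'
python3 -m jog '[0,0,0,0,0,0,-1, 0,0,0,0,0,0,-1, 0,0,0,0,0,0,-1, 0,0,0,0,0,0,-1, 0,0,0,0,0,0,-1, 0,0,0,0,0,0,-1, 0,0,0,0,0,0,-1, 0,0,0,0,0,0,-1, 0,0,0,0,0,0,-1, 0,0,0,0,0,0,-1, 0,0,0,0,0,0,-1, 0,0,0,0,0,0,-1]'
python3 - <<'E'
from rig import viewer
from h import *
d=viewer.get_image("top")
W=cloud(d)[50:175,260:365].reshape(-1,3);W=W[(W[:,2]>.15)&(W[:,2]<.36)]
print(W[:,2].max(),np.percentile(W[:,2],98))
E
```

```text
time: 9.22
tcp_pos: [0.5573, -0.3357, 0.2467]
tool_rot: [-3.094, -0.542, -0.0]
ft_force: [1.2, 0.4, 3.2]
grip_width: 0.0006
grip_force: 1.0
time: 10.22
tcp_pos: [0.5573, -0.3357, 0.2467]
tool_rot: [-3.094, -0.542, -0.0]
ft_force: [0.8, 0.9, 2.3]
grip_width: 0.0002
grip_force: 1.0
time: 11.22
tcp_pos: [0.5573, -0.3357, 0.2466]
tool_rot: [-3.094, -0.542, -0.0]
ft_force: [1.0, 1.8, 2.2]
grip_width: 0.0005
grip_force: 1.0
0.3062126872086508 0.3014254720815086
```

The lid has stood wide open for more than 3 s. Now I ease it up at about 30 mm/s, slower towards the end.

```bash
python3 -m jog '[0,0,-0.06,0,0,0,-1, 0,0,-0.12,0,0,0,-1, 0,0,-0.12,0,0,0,-1, 0,0,-0.12,0,0,0,-1, 0,0,-0.12,0,0,0,-1, 0,0,-0.12,0,0,0,-1, 0,0,-0.12,0,0,0,-1, 0,0,-0.12,0,0,0,-1, 0,0,-0.12,0,0,0,-1, 0,0,-0.12,0,0,0,-1, 0,0,-0.12,0,0,0,-1, 0,0,-0.12,0,0,0,-1]'
python3 -m jog '[0,0,-0.12,0,0,0,-1, 0,0,-0.12,0,0,0,-1, 0,0,-0.12,0,0,0,-1, 0,0,-0.1,0,0,0,-1, 0,0,-0.1,0,0,0,-1, 0,0,-0.1,0,0,0,-1, 0,0,-0.1,0,0,0,-1, 0,0,-0.1,0,0,0,-1, 0,0,-0.08,0,0,0,-1, 0,0,-0.08,0,0,0,-1, 0,0,-0.08,0,0,0,-1, 0,0,-0.08,0,0,0,-1]'
```

```text
time: 12.27
tcp_pos: [0.5574, -0.3357, 0.2747]
tool_rot: [3.094, 0.542, 0.001]
ft_force: [-2.1, -0.1, 3.0]
grip_width: 0.0005
grip_force: 1.6
time: 13.27
tcp_pos: [0.5574, -0.3356, 0.2979]
tool_rot: [-3.094, -0.543, -0.0]
ft_force: [2.9, 1.2, 3.9]
grip_width: 0.0004
grip_force: 1.7
```

```bash
python3 -m jog '[0,0,-0.05,0,0,0,-1, 0,0,-0.05,0,0,0,-1, 0,0,-0.05,0,0,0,-1, 0,0,-0.05,0,0,0,-1, 0,0,-0.05,0,0,0,-1, 0,0,-0.05,0,0,0,-1, 0,0,-0.05,0,0,0,-1, 0,0,-0.05,0,0,0,-1, 0,0,-0.05,0,0,0,-1, 0,0,-0.05,0,0,0,-1, 0,0,-0.05,0,0,0,-1, 0,0,-0.05,0,0,0,-1]'
python3 -m jog '[0,0,-0.05,0,0,0,-1, 0,0,-0.05,0,0,0,-1, 0,0,-0.05,0,0,0,-1, 0,0,-0.05,0,0,0,-1, 0,0,-0.1,0,0,0,-1, 0,0,-0.3,0,0,0,-1, 0,0,-0.6,0,0,0,-1, 0,0,-0.8,0,0,0,-1, 0,0,-0.8,0,0,0,-1, 0,0,-0.8,0,0,0,-1, 0,0,-0.5,0,0,0,-1, 0,0,0,0,0,0,-1]'
python3 -m jog '[-0.5,0,-0.5,0,0,0,-1, -1,0,0,0,0,0,-1, -1,0,0,0,0,0,-1, -1,0,0,0,0,0,-1, -1,0,0,0,0,0,-1, -1,0,0,0,0,0,-1, -0.5,0,0,0,0,0,-1, 0,0,0,0,0,0,-1, 0,0,0,0,0,0,-1]'
python3 - <<'E'
from rig import viewer
from h import *
o=[]
for n in("side","top"):
    d=viewer.get_image(n); o.append(cv2.resize(d["frame"],(400,300)))
    W=cloud(d);m=red(d).astype(np.uint8)
    k,l,s,cc=cv2.connectedComponentsWithStats(m)
    for i in range(1,k):
        if s[i,4]>10: print(n,cc[i].round(),s[i,4],np.nanmedian(W[l==i],0).round(3))
Q=W[65:150,280:345].reshape(-1,3);print(np.nanmax(Q[:,2]))
cv2.imwrite("pics/c3.png",np.hstack(o))
E
```

```text
time: 14.27
tcp_pos: [0.5572, -0.3357, 0.3098]
tool_rot: [-3.094, -0.542, 0.001]
ft_force: [-0.1, 0.7, 0.1]
grip_width: 0.0003
grip_force: 0.0
time: 15.27
tcp_pos: [0.5575, -0.3358, 0.3964]
tool_rot: [3.089, 0.542, 0.008]
ft_force: [-0.1, -0.8, 0.6]
grip_width: 0.0003
grip_force: 0.0
time: 16.02
tcp_pos: [0.4441, -0.3766, 0.4017]
tool_rot: [-3.094, -0.541, -0.001]
ft_force: [-0.5, 0.4, 0.1]
grip_width: 0.0004
grip_force: 0.0
top [368. 171.] 165 [ 0.555 -0.336  0.102]
top [211. 201.] 170 [0.46  0.162 0.101]
0.1518978748899093
```

View pics/c3.png

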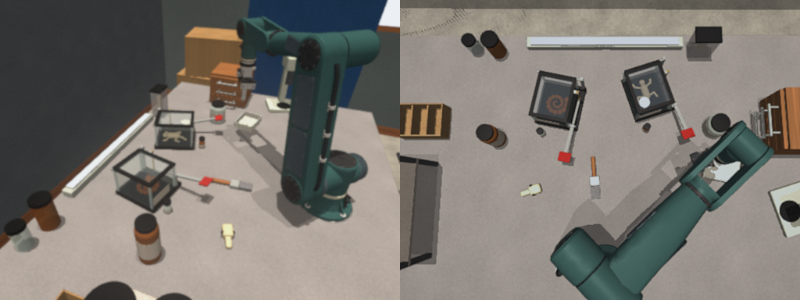

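Both lids are shut, the lizard paddle is back at z = 0.102, nothing else looks moved, and the arm is clear.

```bash
python3 -c "
from rig import job
print(job.job_done())"
```

```text
the job is handed in; nothing more can be done
None
```

The lizard tank was aired: its lid stood wide open for over 3 s, then was eased shut on the paddle, the arm moved clear, and the job was handed in at about 16 s with no verdict returned.

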